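# Unplug the spent resin cartridge

### The job

The resin cartridge plugged into the leaning black dock is spent. While it is still seated in the dock, screw its vent cap fully shut (clockwise, wing in line with the long side of the cartridge's top), then pull the cartridge out of the dock past its sprung catches and set it down standing upright on the floor of the steel drip tray, letting go only once it stands there. Keep the vent cap shut, and leave the jar, the wash bottle and the scraper where they are.

Things in the scene. Friction and masses are not known exactly. Their poses are not given: they have to be found in the camera images.
- cartridge: Grey plastic block 70 mm (its x) by 44 mm (its y) by 150 mm (its z), about 0.3 kg, with a catch groove 3.5 mm deep in its +x and -x faces 17 to 35 mm above its foot. Origin: centre of its underside; z runs up its length to the vent cap. At the start its lowest 60 mm sit in the dock's well, so z leans 30 degrees from vertical. A gripper can take its 44 mm thickness.
- cartridge_grip (a point): Point on the cartridge's axis 10 mm below its top face (140 mm above its underside), where its 44 mm thickness can be gripped with the cap between the fingers; axes as the cartridge.
- vent_cap (a joint): Angle of the vent cap on the cartridge's top, rad: 0 is screwed fully shut (against its stop, wing along the cartridge's x), up to 1.5 is open; it starts open by 0.9 to 1.35. It closes clockwise seen from above the cap, with a little friction, and stays where it is left.
- cap_wing (a point): Where to grip the vent cap: in its wing, 27 mm above the cartridge's top face. The black cap is a disc 38 mm across, 6 mm high, centred on the cartridge's top, with an upright wing 38 mm long (this point's x), 12 mm thick (its y), 26 mm high (top 32 mm above the cartridge's top). Axes turn with the cap; z is its axis.
- dock: Black dock fixed to the table: base plate 190 by 130 by 14 mm carrying a rectangular well that leans 30 degrees from vertical towards the dock's -x side. Origin: centre of its underside. The well is 60 mm deep, 131 by 72 mm outside; two sprung catches in its end walls hold the cartridge, which comes out along its own z: about 15 to 20 N to free it, 60 mm to clear it.
- dock_seat (a point): Centre of the well's floor, 20 mm along x and 56 mm above the dock's origin: the cartridge's origin lies here when it is plugged in. Axes as the dock (not leaning).
- tray: Low open drip tray of bare steel, fixed, 290 mm (x) by 190 mm (y), 25 mm high, walls and floor 4 mm thick. Origin: centre of its underside. The jar stands in its +x half; its -x half is empty.
- jar: Bystander: amber glass jar with steel lid, 60 mm across, 85 mm high, standing in the tray's +x half. Origin: centre of its underside.
- wash_bottle: Bystander: white plastic bottle, 64 mm across, 170 mm high, standing on the table. Origin: centre of its underside.
- scraper: Bystander: spatula-shaped scraper 170 mm long lying on the table between dock and tray, along its own x. Origin: under its middle.
There are look-alikes about, which are no part of the job. Leave any yellow look-alike of the cartridge alone.

How it is judged:
On the way, in this order (a step that is already met when the one before it is completed fails the run):
1. the vent cap is screwed shut (within 0.15 rad) while the cartridge is still seated in the dock (its origin within 12 mm of the seat) (value of joint vent_cap below 0.15 rad and distance between cartridge and dock_seat below 0.012 m), for 0.2 s.
2. the cartridge is pulled clear of the dock (origin over 65 mm from the seat), cap still shut (value of joint vent_cap below 0.2 rad and distance between cartridge and dock_seat above 0.065 m), for 0.1 s.
3. the cartridge stands on the tray's floor, upright within 0.15 rad, while the fingers still hold it (contact force between cartridge and the fingers above 1 N and contact force between cartridge and tray above 0.3 N and angle between cartridge's own z axis and vertical below 0.15 rad and z of cartridge in the frame of tray below 0.012 m), for 0.1 s.
At the end, for the whole second after the job is handed in: The cartridge stands at rest on the tray's floor, inside its walls, upright within 0.05 rad with its foot flat on the floor (within 4 mm), and its vent cap is shut within 0.2 rad (angle between cartridge's own z axis and vertical below 0.05 rad and z of cartridge in the frame of tray between 0 and 0.008 m and x of cartridge in the frame of tray between -0.145 and 0.145 m and y of cartridge in the frame of tray between -0.095 and 0.095 m and value of joint vent_cap below 0.2 rad and linear speed of cartridge below 0.02 m/s); the robot touches nothing.
It fails at once if the cartridge is pulled more than 30 mm out of the dock with its vent cap open (distance between cartridge and dock_seat above 0.03 m and value of joint vent_cap above 0.3 rad).
It fails at once if the jar, the wash bottle or the scraper is moved more than 30 mm (distance of any of jar, wash_bottle, scraper from where it was at the start of the episode above 0.03 m).
It also fails if it takes over 54 s, if anything falls off the work surface, if the arm or the gripper's body presses on something with over 40 N, if the wrist force passes 120 N, or if a joint passes its speed limit or range.

### The arm

A 6-joint arm with a two-finger parallel gripper is mounted at the origin on the work surface. World frame = base frame: x ahead of the robot, y to its left, z up, the work surface at z = 0. Lengths are in m, angles in rad, forces in N, time in s.
With the tool pointing down it reaches from about 0.375 to 0.975 m from the base axis. Payload 3.8 kg.
Tool frame: the origin (TCP) lies midway between the tips of the shut fingers; the grasp point (between the pads) lies 19 mm behind it (manip.tcp_to_grasp is the distance from the TCP to the grasp point, in m); y points along the fingers, z is the direction in which the jaws open and shut, and the axes are right-handed (so a half turn about y gives the same grasp; the last joint's range is limited). The gripper opens to 85 mm and grips with 20 to 120 N. Pads are 22 mm wide; open, the fingers measure 114 mm over their backs; the gripper's body (76 mm by 85 mm) begins 54 mm behind the grasp point. The pads swing forward as they close: fully open they stand 13 mm farther back than shut.
Start: joints at [-1.227, 0.264, 1.604, -0, 1.274, -0.037], TCP at [0.251, -0.627, 0.198] pointing down, gripper open.
Joint ranges: [-2.63, 2.63], [-0.94, 2.18], [0.31, 2.57], [-1.31, 4.45], [0, 2.66], [-2.55, 2.55]. Speed limits (rad/s): [2.57, 2.57, 3.14, 3.14, 3.14, 3.14].

### API

Orientations are given as [roll, pitch, yaw] about the fixed x, y, z axes, in that order (R = Rz(yaw) Ry(pitch) Rx(roll)).
In Python, from plant import manip, viewer gives the robot as it stands. The module is installed in compiled form; this text tells all that it offers.
- The arm moves only by the tool apply_moves, never from a script. Its argument "moves" is a list of rows, each a list of 2 entries, a list of its own where there are three numbers: the shift along the world's x, y, z in m, then the turn, a rotation vector about the world's x, y, z in rad. In form: [[[x, y, z], [rx, ry, rz]], ...]. A call has 1 to 8 rows; each row is the pose to reach, as a shift and turn from the pose commanded when the call began; what a row does not reach only later rows make up. A row lasts 1/8 s, in which the tool goes at most 62.5 mm and 10.7 degrees, less where a joint would pass 70% of its speed; a pose out of reach is approached as far as the arm can. A call with a gripper value outside its range is refused whole. "fingers" is the closure, from 0 (fully open) to 1 (shut), set as the call begins (left out, the last holds). The fingers move at their own pace and stop on an object; the grip force is fixed at half the most. Time passes only in rows, so rows that repeat a pose let the fingers close. It gives the time, the measured TCP pose, the force and the opening at its end, in the units of the state.
- manip.state(): the state, without advancing time (a new reading comes with each control period).
- viewer.capture(name): name is "scene" or "top" or "wrist"; returns a dict with "color" (400x640x3 uint8, red, green, blue), "fx", "fy", "cx", "cy" (pixels), "R" (3x3) and "t" (3): a world point X has camera coordinates R X + t; the wrist camera has in their place "tool_from_camera" (4x4, takes a point from camera to tool coordinates, whose origin is the TCP and whose axes are the tool frame's). Camera axes: x right, y down, z forward; pixel columns grow to the right and rows downward; lengths in m; the calibration is good to about 2 mm. The wrist camera is an equidistant fisheye: a pixel r from the principal point sees the ray r / f radians off the axis. A picture is of the moment at which its call begins: read the wrist's pose just before it. There is no depth.
- manip.finish_job(): hands the job in, once; it reports no verdict.
The state is a dict: "t": time; "qpos": joint angles; "qvel": joint speeds; "effort": joint torques, N m; "tool_pos": TCP position; "ee_rot": TCP orientation; "contact_force": force on the tool from outside, world axes, zero at the start; "wrist_torque": the same for the moment, N m; "finger_gap": finger opening in m.
Only numpy, scipy, OpenCV 4.12 (cv2) and the standard library are available. Lean on these libraries where they do the work, as an engineer would, in place of code of your own. Each camera call takes 0.05 s, during which the arm holds its last target. There are 200 camera calls.

## Working session

There is one attempt and no reset: what is moved stays moved. The work goes in short steps, Python scripts to look and compute and a tool call to move; the robot and the scene stay as the last step left them, time stands still between calls to the robot, and variables do not carry over. Pictures are saved under pics/ and viewed, about 8 in all and at most 12, crops included, and the job is handed in when it is done.

Besides the shell and the picture viewer there is one more tool, called after "Call:" as name(argument=value, ...), one argument or row to a line, values as JSON. apply_moves: Moves the arm, as the interface text tells. Its arguments: {"type":"object","properties":{"moves":{"type":"array"},"fingers":{"type":"number"}},"required":["moves"]}

```bash
mkdir -p pics
python3 - <<'E'
from plant import manip, viewer
import cv2, pickle
s=manip.state(); print({k:s[k] for k in ('t','tool_pos','ee_rot','finger_gap')})
d={}
for n in ('scene','top'):
    c=viewer.capture(n); d[n]=c
    cv2.imwrite(f'pics/{n}0.png',c['color'][:,:,::-1]); print(n,c['fx'],c['fy'],c['cx'],c['cy'],c['R'],c['t'])
pickle.dump(d,open('cap0.pkl','wb'))
E
```

```text
{'t': 0.0, 'tool_pos': array([ 0.25056186, -0.62587863,  0.19663385]), 'ee_rot': array([-1.57309314e+00,  6.64548098e-05, -2.76080251e+00]), 'finger_gap': 0.08521653030684377}
scene 424.0028937000058 424.0028937000058 321.7568577393116 201.26220064979935 [[ 6.57306716e-01  7.53623015e-01 -4.81837679e-04]
 [ 5.60390248e-01 -4.89197234e-01 -6.68317916e-01]
 [-5.03895476e-01  4.39019837e-01 -7.43875615e-01]] [-0.2794574 -0.2300128  1.6436243]
top 401.6886436332858 401.6886436332858 321.2823917324771 199.48010952034096 [[ 1.48097987e-01 -9.88972402e-01 -7.58278340e-04]
 [-9.67388933e-01 -1.44706479e-01 -2.07891046e-01]
 [ 2.05488780e-01  3.15217955e-02 -9.78151695e-01]] [-0.15006223  0.54606439  1.19026247]
```

View pics/scene0.png

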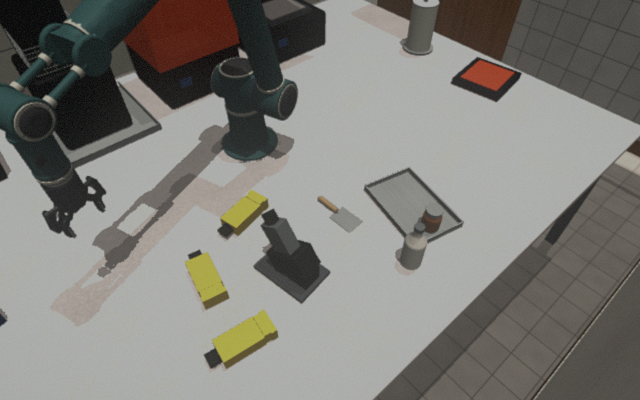

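View pics/top0.png

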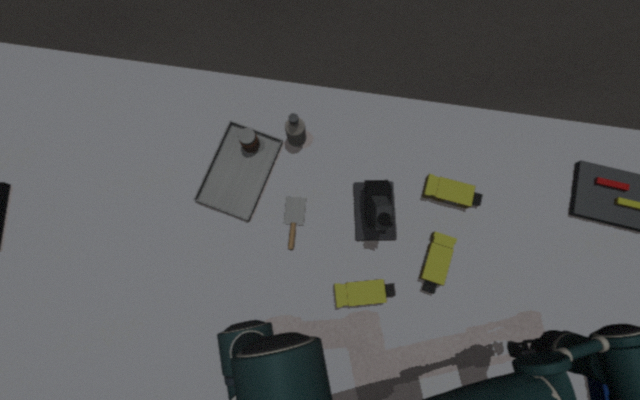

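The scene shows the dock at about (292,270) with the grey cartridge leaning up-left, its cap at (270,215), and the tray at (412,205). From the top, the dock is at (375,210), the cap at (384,218) and the tray at (240,172). The cartridge leans towards the robot. I'll enlarge the dock and tray next.

Run:
```python
import pickle,cv2,numpy as np
d=pickle.load(open('cap0.pkl','rb'))
def crop(n,x,y,w,h,k):
    c=d[n]['color'][y:y+h,x:x+w,::-1]
    c=(255*(c/255.)**0.5).astype('uint8')
    c=cv2.resize(c,None,fx=k,fy=k,interpolation=cv2.INTER_CUBIC)
    for i in range(0,w,10):
        cv2.line(c,(i*k,0),(i*k,6 if (x+i)%50 else 16),(0,0,255),1)
        if (x+i)%20==0: cv2.putText(c,str(x+i),(i*k,24),0,.35,(0,0,255))
    for i in range(0,h,10):
        cv2.line(c,(0,i*k),(6,i*k),(0,0,255),1)
        if (y+i)%20==0: cv2.putText(c,str(y+i),(8,i*k),0,.35,(0,0,255))
    return c
a=crop('scene',240,200,100,100,6); b=crop('top',345,170,60,80,6)
b=cv2.copyMakeBorder(b,0,600-b.shape[0],0,0,cv2.BORDER_CONSTANT)
o=np.hstack([a,b])[:, :960]; o=cv2.resize(o,(800,500)); cv2.imwrite('pics/z1.png',o)
```

```text
(no output)
```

View pics/z1.png

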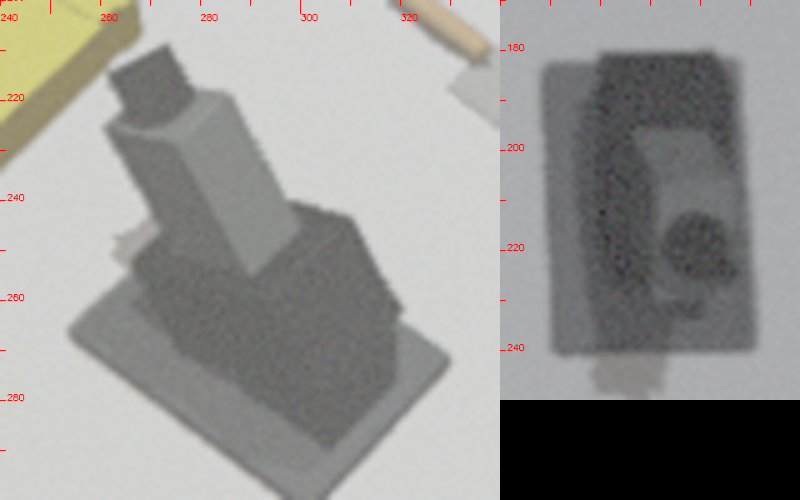

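The enlarged crop shows the dock plate corners, top view (353,182), (393,182), (396,240), (355,241). The cartridge's top face has scene corners near (261,226), (275,228), (284,219). The cap is open. Next I'll compute the poses.

```bash
cat > h.py <<'E'
import numpy as np,pickle,cv2
from scipy.spatial.transform import Rotation as Ro
def ray(c,u,v):
    d=c['R'].T@np.array([(u-c['cx'])/c['fx'],(v-c['cy'])/c['fy'],1.]); o=-c['R'].T@c['t']; return o,d
def onz(c,u,v,z):
    o,d=ray(c,u,v); return o+d*(z-o[2])/d[2]
def proj(c,X):
    p=c['R']@np.asarray(X)+c['t']; return np.array([c['fx']*p[0]/p[2]+c['cx'],c['fy']*p[1]/p[2]+c['cy']])
def tri(c1,p1,c2,p2):
    o1,d1=ray(c1,*p1);o2,d2=ray(c2,*p2)
    A=np.stack([d1,-d2],1); s=np.linalg.lstsq(A,o2-o1,rcond=None)[0]
    a,b=o1+s[0]*d1,o2+s[1]*d2; return (a+b)/2,np.linalg.norm(a-b)
E
python3 - <<'E'
from h import *
d=pickle.load(open('cap0.pkl','rb')); T,S=d['top'],d['scene']
np.set_printoptions(precision=4,suppress=True)
P=np.array([onz(T,*p,.014) for p in [(353,182.4),(393.2,182.4),(396.4,240),(355.2,241)]])
print(P, P.mean(0), [np.linalg.norm(P[i]-P[i-1]) for i in range(4)])
e=(P[0]+P[1]-P[2]-P[3])[:2]; yaw=np.arctan2(e[1],e[0]); print('dock yaw',yaw)
print('scene corners on z.014',[onz(S,*p,.014) for p in [(253.6,266),(330,272)]])
R0=Ro.from_euler('z',yaw).as_matrix(); D=P.mean(0)*[1,1,0]
seat=D+R0@[.02,0,.056]; Rc=R0@Ro.from_euler('y',-np.pi/6).as_matrix()
print('seat',seat,'z',Rc[:,2])
for n,p in {'grip':[0,0,.14],'captop':[0,0,.182],'t--':[-.035,-.022,.15],'t+-':[.035,-.022,.15],'t++':[.035,.022,.15],'t-+':[-.035,.022,.15],'wing':[0,0,.177]}.items():
    X=seat+Rc@p; print(n,X,'scene',proj(S,X),'top',proj(T,X))
# tray corners
for n,ps in {'T':[(231,122),(282,140),(249,220),(196,201)],'S':[(364,188),(408,169),(462,219),(416,244)]}.items():
    Q=np.array([onz(d['top' if n=='T' else 'scene'],*p,.025) for p in ps]); print(n,Q,Q.mean(0),[np.linalg.norm(Q[i]-Q[i-1]) for i in range(4)])
print('jar',onz(T,249,134,.085),onz(S,433,211,.085),'bottle',onz(T,293,118,.17),'scr',onz(T,292,222,.01))
E
```

```text
[[ 0.6426 -0.1596  0.014 ]
 [ 0.6619 -0.2886  0.014 ]
 [ 0.4774 -0.3194  0.014 ]
 [ 0.4551 -0.1915  0.014 ]] [ 0.5592 -0.2398  0.014 ] [np.float64(0.1902800630743061), np.float64(0.13044200686266344), np.float64(0.18710369819284084), np.float64(0.12979076494991293)]
dock yaw 0.1669577455030438
scene corners on z.014 [array([ 0.4874, -0.3202,  0.014 ]), array([ 0.6505, -0.1647,  0.014 ])]
seat [ 0.579  -0.2365  0.056 ] z [-0.493  -0.0831  0.866 ]
grip [ 0.5099 -0.2481  0.1772] scene [273.1679 222.9677] top [382.8318 218.1619]
captop [ 0.4892 -0.2516  0.2136] scene [266.2728 210.4565] top [385.2546 223.7104]
t-- [ 0.4788 -0.2756  0.1684] scene [258.4665 223.4834] top [390.914  231.0961]
t+- [ 0.5386 -0.2656  0.2034] scene [273.4961 226.5132] top [391.874  207.2722]
t++ [ 0.5312 -0.2222  0.2034] scene [284.9624 216.4775] top [375.7218 207.5652]
t-+ [ 0.4715 -0.2323  0.1684] scene [269.7193 213.9465] top [375.0751 231.3863]
wing [ 0.4917 -0.2512  0.2093] scene [267.1053 211.967 ] top [384.9568 223.0283]
T [[0.7851 0.2694 0.025 ]
 [0.7479 0.091  0.025 ]
 [0.4699 0.1492 0.025 ]
 [0.5051 0.3275 0.025 ]] [0.627  0.2093 0.025 ] [np.float64(0.28599639140767946), np.float64(0.1821964736008954), np.float64(0.2840342786164647), np.float64(0.1818184155083883)]
S [[0.4826 0.1408 0.025 ]
 [0.5191 0.3245 0.025 ]
 [0.7851 0.2794 0.025 ]
 [0.7532 0.0934 0.025 ]] [0.635  0.2095 0.025 ] [np.float64(0.27470629081594117), np.float64(0.1873445952987683), np.float64(0.26984675488172), np.float64(0.18881687313205003)]
jar [0.731  0.1875 0.085 ] [0.7281 0.1869 0.085 ] bottle [0.769  0.0475 0.17  ] scr [0.4858 0.0154 0.01  ]
```

```bash
cat >> h.py <<'E'
np.set_printoptions(precision=4,suppress=True)
yaw=.166; D=np.array([.562,-.2395,0])
R0=Ro.from_euler('z',yaw).as_matrix(); seat=D+R0@[.02,0,.056]; Rc=R0@Ro.from_euler('y',-np.pi/6).as_matrix()
def goal(h,th,Rc=Rc,seat=seat):
    "TCP pose: h above the cartridge's foot along its z, jaws across the wing at angle th"
    Rt=Rc@Ro.from_euler('z',th).as_matrix(); z=-Rt[:,1]; y=-Rc[:,2]
    return seat+h*Rc[:,2], np.stack([np.cross(y,z),y,z],1)
def delta(s,p,R):
    Rn=Ro.from_euler('xyz',s['ee_rot'])
    return p-s['tool_pos'], (Ro.from_matrix(R)*Rn.inv()).as_rotvec()
E
python3 - <<'E'
from h import *
from plant import manip
s=manip.state(); print(*delta(s,*goal(.27,1.1)))
E
```

```text
[0.198  0.3674 0.0931] [-0.1491 -0.5217  0.8639]
```

Call:
apply_moves(
  moves=[
    [[0.05,0.09,0.04],[-0.02,-0.065,0.11]],
    [[0.1,0.18,0.093],[-0.04,-0.13,0.22]],
    [[0.15,0.28,0.093],[-0.06,-0.2,0.33]],
    [[0.198,0.367,0.093],[-0.09,-0.33,0.54]],
    [[0.198,0.367,0.093],[-0.149,-0.522,0.864]],
    [[0.198,0.367,0.093],[-0.149,-0.522,0.864]],
    [[0.198,0.367,0.093],[-0.149,-0.522,0.864]],
    [[0.198,0.367,0.093],[-0.149,-0.522,0.864]],
  ],
  fingers=0,
)

```text
t: 1.1
tool_pos: [0.4491, -0.2567, 0.2908]
ee_rot: [-1.093, 0.229, -1.816]
contact_force: [0.2, -0.1, 0.3]
finger_gap: 0.0854
```

Run:
```python
from h import *
from plant import manip,viewer
s=manip.state(); w=viewer.capture('wrist'); pickle.dump((s,w),open('w1.pkl','wb'))
print(s['t'],s['tool_pos'],s['ee_rot'],s['qpos'],*delta(s,*goal(.27,1.1)))
print({k:w[k] for k in w if k!='color'})
c=(255*(w['color'][:,:,::-1]/255.)**0.6).astype('uint8'); cv2.imwrite('pics/w1.png',c)
```

```text
1.1 [ 0.4491 -0.2567  0.2908] [-1.093   0.2293 -1.8158] [-0.9009 -0.3304  2.1047  0.5042  1.1472 -0.7593] [-0.0005 -0.0018 -0.001 ] [ 0.0001  0.0025 -0.0036]
{'fx': 309.70691628693146, 'fy': 309.70691628693146, 'cx': 321.63246106644067, 'cy': 197.44985572910565, 'tool_from_camera': array([[-0.0008,  0.9574,  0.2887, -0.0734],
       [-0.0004, -0.2887,  0.9574, -0.1753],
       [ 1.    ,  0.0006,  0.0006,  0.0002],
       [ 0.    ,  0.    ,  0.    ,  1.    ]])}
```

View pics/w1.png

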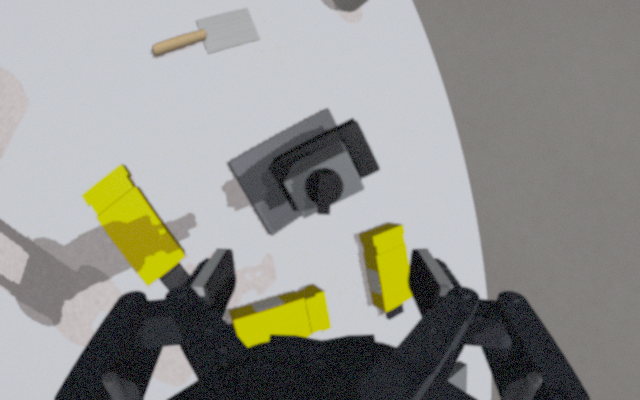

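The wrist view shows the cap disc at (324,188) with its wing pointing down towards (323,212). The cartridge's top face spans about (285..362, 145..215). I'll compare that with the prediction.

```bash
cat >> h.py <<'E'
def wproj(s,w,X):
    Rt=Ro.from_euler('xyz',s['ee_rot']).as_matrix(); M=w['tool_from_camera']
    p=M[:3,:3].T@(Rt.T@(np.asarray(X)-s['tool_pos'])-M[:3,3])
    r=np.hypot(p[0],p[1]); a=np.arctan2(r,p[2])*w['fx']/max(r,1e-9)
    return np.array([w['cx']+a*p[0],w['cy']+a*p[1]])
def wray(s,w,u,v):
    Rt=Ro.from_euler('xyz',s['ee_rot']).as_matrix(); M=w['tool_from_camera']
    x=np.array([u-w['cx'],v-w['cy']]); r=np.linalg.norm(x); a=r/w['fx']
    d=np.array([*(np.sin(a)*x/max(r,1e-9)),np.cos(a)]); return Rt@M[:3,3]+s['tool_pos'],Rt@M[:3,:3]@d
def wplane(s,w,u,v,h,Rc=Rc,seat=seat):
    "cartridge-frame point of the pixel at height h"
    o,d=wray(s,w,u,v); o=Rc.T@(o-seat); d=Rc.T@d; return o+d*(h-o[2])/d[2]
E
python3 - <<'E'
from h import *
s,w=pickle.load(open('w1.pkl','rb'))
for n,p in {'t--':[-.035,-.022,.15],'t+-':[.035,-.022,.15],'t++':[.035,.022,.15],'t-+':[-.035,.022,.15],'cap':[0,0,.182]}.items(): print(n,wproj(s,w,seat+Rc@p))
k=6;x,y=260,130
c=w['color'][y:y+100,x:x+120,::-1]; c=(255*(c/255.)**0.45).astype('uint8')
c=cv2.resize(c,None,fx=k,fy=k,interpolation=cv2.INTER_CUBIC)
for i in range(0,120,10): cv2.putText(c,str(x+i),(i*k,10),0,.35,(0,0,255)); cv2.line(c,(i*k,12),(i*k,18),(0,0,255))
for i in range(0,100,10): cv2.putText(c,str(y+i),(0,i*k+4),0,.35,(0,0,255)); cv2.line(c,(24,i*k),(30,i*k),(0,0,255))
cv2.imwrite('pics/w1z.png',c)
E
```

```text
t-- [299.8722 218.0992]
t+- [362.1409 188.2718]
t++ [342.9493 148.8286]
t-+ [279.1267 180.6984]
cap [320.7407 193.3023]
```

View pics/w1z.png

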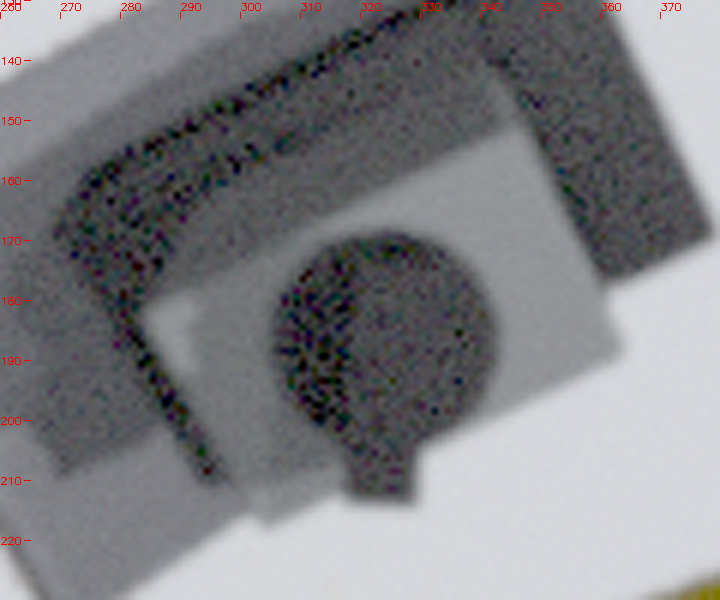

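Run:
```python
from h import *
s,w=pickle.load(open('w1.pkl','rb'))
Q=np.array([wplane(s,w,*p,.15) for p in [(304,217.1),(363.3,188),(347.2,151),(282.2,179.7)]]); print(Q,Q.mean(0))
for a,b in((0,1),(3,2),(0,3),(1,2)):
    e=Q[b]-Q[a];print(np.linalg.norm(e),np.arctan2(e[1],e[0]))
print('disc',wplane(s,w,(274+497)/12+260-.4,130+(230+452)/12-.4,.156))
W=np.array([wplane(s,w,*p,.182) for p in [(317.3,213.5),(328.8,213.6),(318.2,175)]]); print('wing',W, np.linalg.norm(W[0]-W[1]))
e=W[2]-W[0]; print(np.arctan2(e[1],e[0])); e=W[1]-W[0]; print(np.arctan2(e[1],e[0])+np.pi/2)
```

```text
[[-0.0307 -0.0229  0.15  ]
 [ 0.0362 -0.0223  0.15  ]
 [ 0.0378  0.0183  0.15  ]
 [-0.0318  0.0215  0.15  ]] [ 0.0029 -0.0014  0.15  ]
0.0668798308743061 0.009887383050612882
0.0696112142996054 -0.046288095503697904
0.044436831775204265 1.5947426623947425
0.04057322220187405 1.5314475638451541
disc [ 0.0024 -0.0018  0.156 ]
wing [[-0.0113 -0.0155  0.182 ]
 [-0.0021 -0.0203  0.182 ]
 [ 0.0055  0.0158  0.182 ]] 0.010403784328270353
1.078138987280477
1.093987745113106
```

```bash
cat >> h.py <<'E'
_top=seat+Rc@[.0026,-.0016,.15]; yaw=.156
R0=Ro.from_euler('z',yaw).as_matrix(); Rc=R0@Ro.from_euler('y',-np.pi/6).as_matrix(); seat=_top-.15*Rc[:,2]
goal.__defaults__=(Rc,seat); wplane.__defaults__=(Rc,seat)
E
python3 - <<'E'
from h import *
from plant import manip
s=manip.state(); print(seat)
for a in [(.2,1.07),(.159,1.07)]: print(*delta(s,*goal(*a)))
p=goal(.159,0)[0]
# turn about the cap axis
print('axis',Rc[:,2]); print('turn -1.1',-1.1*Rc[:,2])
E
```

```text
[ 0.5843 -0.2381  0.0573]
[ 0.0367  0.0046 -0.0603] [ 0.0158  0.0042 -0.0378]
[ 0.057   0.0078 -0.0958] [ 0.0158  0.0042 -0.0378]
axis [-0.4939 -0.0777  0.866 ]
turn -1.1 [ 0.5433  0.0855 -0.9526]
```

Call:
apply_moves(
  moves=[
    [[0.02,0.003,-0.03],[0.016,0.004,-0.038]],
    [[0.037,0.005,-0.06],[0.016,0.004,-0.038]],
    [[0.044,0.006,-0.072],[0.016,0.004,-0.038]],
    [[0.051,0.007,-0.084],[0.016,0.004,-0.038]],
    [[0.057,0.008,-0.096],[0.016,0.004,-0.038]],
    [[0.057,0.008,-0.096],[0.016,0.004,-0.038]],
  ],
)

```text
t: 1.9
tool_pos: [0.5056, -0.2514, 0.194]
ee_rot: [-1.103, 0.244, -1.86]
contact_force: [-0.1, 0.7, 0.5]
finger_gap: 0.0857
```

Run:
```python
from h import *
from plant import manip,viewer
s=manip.state(); w=viewer.capture('wrist'); pickle.dump((s,w),open('w2.pkl','wb'))
print(s['t'],s['contact_force'],*delta(s,*goal(.159,1.07)))
c=(255*(w['color'][60:360,170:490,::-1]/255.)**0.5).astype('uint8'); cv2.imwrite('pics/w2.png',cv2.resize(c,None,fx=2,fy=2))
```

```text
1.9 [-0.1032  0.7035  0.4577] [0.0002 0.0009 0.001 ] [-0.0019 -0.0007  0.0023]
```

View pics/w2.png

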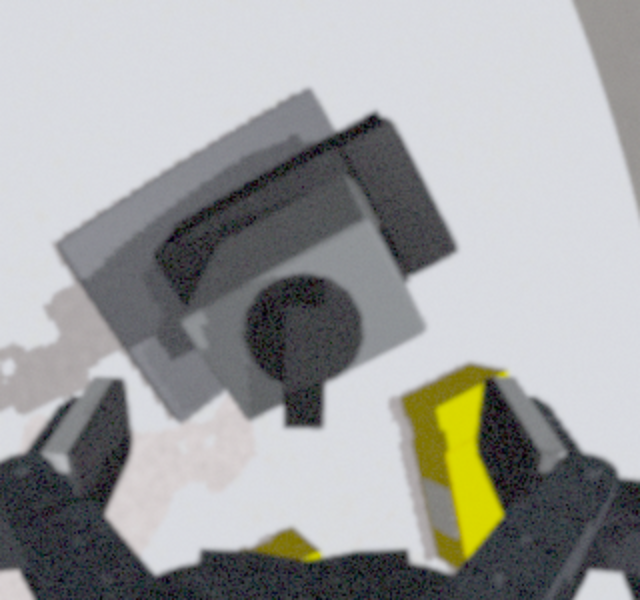

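The cap is between and a little ahead of the fingers: disc centre at crop (303,328), wing end (304,425). I'll triangulate from the two wrist views to check its depth.

Run:
```python
from h import *
s1,w1=pickle.load(open('w1.pkl','rb'));s,w=pickle.load(open('w2.pkl','rb'))
f=lambda x,y:(x/2+170-.25,y/2+60-.25)
def tri2(p1,p2):
    o1,d1=wray(s1,w1,*p1);o2,d2=wray(s,w,*p2)
    t=np.linalg.lstsq(np.stack([d1,-d2],1),o2-o1,rcond=None)[0]
    a,b=o1+t[0]*d1,o2+t[1]*d2; return (a+b)/2,np.linalg.norm(a-b)
for n,p1,p2 in [('disc',(323.7,186.4),f(304,328)),('t--',(304,217.1),f(248,420)),('t+-',(363.3,188),f(427,327)),('t++',(347.2,151),f(358,218)),('t-+',(282.2,179.7),f(185,318)),('wingend',(323,213.6),f(304,425))]:
    X,e=tri2(p1,p2); print(n,X,e,'cart',Rc.T@(X-seat))
print('pred tcp',wproj(s,w,s['tool_pos']),'cap top',wproj(s,w,seat+Rc@[0,0,.182]))
```

```text
disc [ 0.5135 -0.2529  0.1788] 4.4545597097651373e-05 cart [-0.0018 -0.0035  0.1414]
t-- [ 0.4855 -0.2757  0.1695] 0.0004254095939987888 cart [-0.0335 -0.0218  0.1489]
t+- [ 0.5456 -0.2665  0.1997] 0.0008960749160443622 cart [ 0.0342 -0.022   0.1446]
t++ [ 0.5392 -0.2249  0.1972] 0.004431164436351646 cart [0.0332 0.02   0.1424]
t-+ [ 0.4804 -0.2339  0.1631] 0.003088465615140541 cart [-0.0355  0.0203  0.1426]
wingend [ 0.4918 -0.2716  0.2043] 9.378911183464748e-05 cart [-0.0102 -0.0186  0.1756]
pred tcp [321.1233 229.5947] cap top [321.513  244.5653]
```

Call:
apply_moves(
  moves=[
    [[0.0015,0.0,-0.003],[0,0,0]],
    [[0.0015,0.0,-0.003],[0,0,0]],
    [[0.0015,0.0,-0.003],[0,0,0]],
    [[0.0015,0.0,-0.003],[0,0,0]],
    [[0.0015,0.0,-0.003],[0,0,0]],
    [[0.0015,0.0,-0.003],[0,0,0]],
    [[0.0015,0.0,-0.003],[0,0,0]],
    [[0.0015,0.0,-0.003],[0,0,0]],
  ],
  fingers=1,
)

```text
t: 2.95
tool_pos: [0.5074, -0.2516, 0.192]
ee_rot: [-1.102, 0.243, -1.86]
contact_force: [-0.9, -0.4, 0.4]
finger_gap: -0.0001
```

Run:
```python
from h import *
from plant import manip,viewer
s=manip.state(); w=viewer.capture('wrist'); S=viewer.capture('scene'); pickle.dump((s,w,S),open('w3.pkl','wb'))
print('tcp scene',proj(S,s['tool_pos']),wproj(s,w,s['tool_pos']))
g=lambda c:(255*(c[:,:,::-1]/255.)**0.5).astype('uint8')
a=cv2.resize(g(w['color'][150:300,240:400]),(400,375)); b=cv2.resize(g(S['color'][180:300,230:350]),(400,400))
o=np.zeros((400,800,3),'uint8'); o[:375,:400]=a; o[:,400:]=b; cv2.imwrite('pics/w3.png',o)
```

```text
tcp scene [271.0498 219.6159] [321.1246 229.5955]
```

View pics/w3.png

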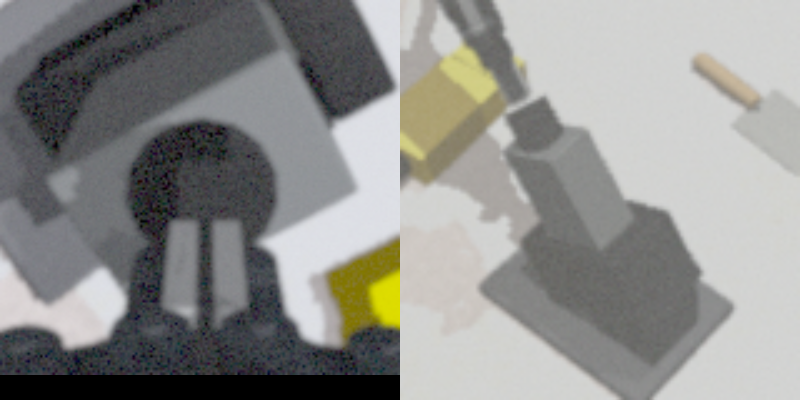

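The fingers shut without taking the wing. The tips show at wrist (322,239) and scene (265,210), while the TCP projects to scene (271,220). I'll triangulate where the tips really are.

Run:
```python
from h import *
from plant import manip,viewer
s,w,S=pickle.load(open('w3.pkl','rb'))
print('t2g',manip.tcp_to_grasp, s['qpos'])
Rt=Ro.from_euler('xyz',s['ee_rot']).as_matrix()
o1,d1=wray(s,w,322,238.8)
for q in [(264.5,210.2),(266,210.5),(264,209)]:
    o2,d2=ray(S,*q); t=np.linalg.lstsq(np.stack([d1,-d2],1),o2-o1,rcond=None)[0]
    a,b=o1+t[0]*d1,o2+t[1]*d2; X=(a+b)/2
    print(X,np.linalg.norm(a-b),'tool',Rt.T@(X-s['tool_pos']),'cart',Rc.T@(X-seat))
for y in (-.03,-.02,-.01,0): 
  for x in (-.011,0): print(x,y,wproj(s,w,s['tool_pos']+Rt@[x,y,0]),proj(S,s['tool_pos']+Rt@[x,y,0]))
# wing top corners measured by scene+wrist2 : wing end
```

```text
t2g 0.0187 [-0.7809 -0.1793  2.1732  0.5431  0.8941 -0.7249]
[ 0.4926 -0.2524  0.2185] 0.010971773617802119 tool [-0.0016 -0.0304 -0.0003] cart [0.0002 0.0002 0.1861]
[ 0.494  -0.2511  0.2175] 0.007067372600605137 tool [-0.003  -0.0286 -0.    ] cart [0.0011 0.0012 0.1843]
[ 0.4911 -0.2518  0.2217] 0.012170949962381283 tool [-0.0025 -0.0338 -0.0003] cart [0.0006 0.001  0.1895]
-0.011 -0.03 [321.0647 232.4253] [269.8342 208.6282]
0 -0.03 [321.0627 251.6617] [266.1183 210.5519]
-0.011 -0.02 [321.0883 225.1208] [271.4749 211.6772]
0 -0.02 [321.0853 243.5299] [267.7746 213.5962]
-0.011 -0.01 [321.1096 218.5833] [273.1032 214.7031]
0 -0.01 [321.1059 236.2108] [269.4184 216.6175]
-0.011 0 [321.1289 212.7029] [274.7193 217.7061]
0 0 [321.1246 229.5955] [271.0498 219.6159]
```

The tips sit about 30 mm behind the reported TCP, just above the wing. I'll open, go 20 mm further along the axis, and close again.

Call:
apply_moves(
  moves=[
    [[0,0,0],[0,0,0]],
    [[0,0,0],[0,0,0]],
    [[0,0,0],[0,0,0]],
    [[0,0,0],[0,0,0]],
    [[0.003,0.0005,-0.006],[0,0,0]],
    [[0.006,0.001,-0.012],[0,0,0]],
    [[0.01,0.0015,-0.0175],[0,0,0]],
    [[0.01,0.0015,-0.0175],[0,0,0]],
  ],
  fingers=0,
)

```text
t: 4.05
tool_pos: [0.5172, -0.2496, 0.1734]
ee_rot: [-1.103, 0.244, -1.86]
contact_force: [-0.5, -0.2, 0.3]
finger_gap: 0.0856
```

Call:
apply_moves(
  moves=[
    [[0,0,0],[0,0,0]],
    [[0,0,0],[0,0,0]],
    [[0,0,0],[0,0,0]],
    [[0,0,0],[0,0,0]],
    [[0,0,0],[0,0,0]],
    [[0,0,0],[0,0,0]],
    [[0,0,0],[0,0,0]],
  ],
  fingers=1,
)

```text
t: 4.92
tool_pos: [0.5172, -0.2503, 0.1747]
ee_rot: [-1.102, 0.243, -1.86]
contact_force: [-5.2, 0.5, 3.9]
finger_gap: 0.0102
```

Call:
apply_moves(
  moves=[
    [[0,0,0],[0.074,0.012,-0.13]],
    [[0,0,0],[0.148,0.023,-0.26]],
    [[0,0,0],[0.222,0.035,-0.39]],
    [[0,0,0],[0.296,0.047,-0.52]],
    [[0,0,0],[0.37,0.058,-0.65]],
    [[0,0,0],[0.444,0.07,-0.779]],
    [[0,0,0],[0.494,0.078,-0.866]],
    [[0,0,0],[0.494,0.078,-0.866]],
  ],
)

```text
t: 5.92
tool_pos: [0.5173, -0.2502, 0.1747]
ee_rot: [-1.53, 0.522, -2.906]
contact_force: [-5.2, 0.5, 5.4]
finger_gap: 0.0102
```

Run:
```python
from h import *
from plant import manip
s=manip.state(); print(s['t'],s['contact_force'],s['wrist_torque'],'axial torque',s['wrist_torque']@Rc[:,2],s['finger_gap'],*delta(s,*goal(.139,0)),s['qpos'])
```

```text
5.925 [-5.1841  0.5321  5.4054] [0.0726 0.7625 0.0155] axial torque -0.08172145790198439 0.01024027898281087 [-0.0017  0.0012  0.0029] [ 0.0346  0.0051 -0.0593] [-0.7616 -0.1473  2.1798  0.5546  0.8523  0.2678]
```

Turned about 1.0 rad, and the remaining angle by the model is 0.07. I'll press on a little to find the stop.

Call:
apply_moves(
  moves=[
    [[0,0,0],[0.035,0.005,-0.06]],
    [[0,0,0],[0.055,0.009,-0.1]],
    [[0,0,0],[0.075,0.012,-0.13]],
    [[0,0,0],[0.075,0.012,-0.13]],
    [[0,0,0],[0.075,0.012,-0.13]],
  ],
)

```text
t: 6.55
tool_pos: [0.5174, -0.2498, 0.1748]
ee_rot: [-1.617, 0.521, -3.077]
contact_force: [-5.1, 2.7, 5.4]
finger_gap: 0.0104
```

Run:
```python
from h import *
from plant import manip,viewer
s=manip.state(); print(s['t'],s['contact_force'],'axial torque',s['wrist_torque']@Rc[:,2],s['finger_gap'],*delta(s,*goal(.139,0)))
w=viewer.capture('wrist'); pickle.dump((s,w),open('w4.pkl','wb'))
c=(255*(w['color'][60:360,170:490,::-1]/255.)**0.5).astype('uint8'); cv2.imwrite('pics/w4.png',cv2.resize(c,None,fx=2,fy=2))
```

```text
6.55 [-5.101   2.6759  5.4346] axial torque 0.9001022184720311 0.010384913428273284 [-0.0017  0.0009  0.0029] [-0.0399 -0.0071  0.0684]
```

View pics/w4.png

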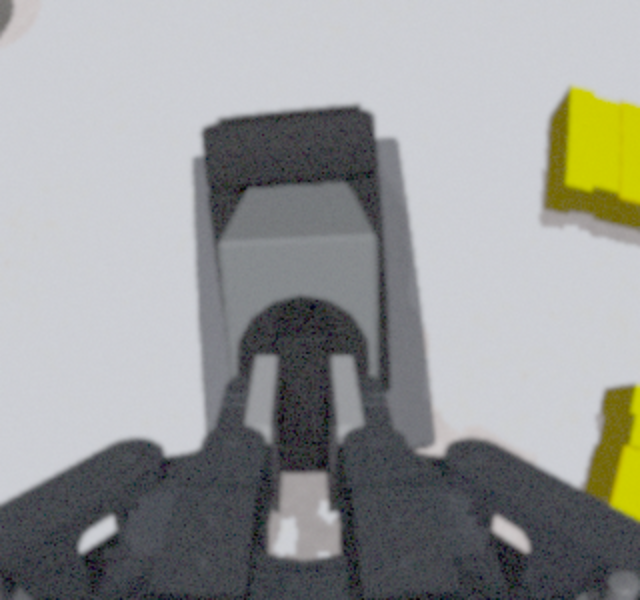

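The wing lies along the cartridge's long side, and the axial torque of 0.9 Nm shows the cap against its stop. I'll check the cartridge's yaw and position from this view before regripping.

Run:
```python
from h import *
s,w=pickle.load(open('w4.pkl','rb')); f=lambda x,y:(x/2+170-.25,y/2+60-.25)
Q=[wplane(s,w,*f(*p),.147) for p in [(220,240),(377,236)]]; print(Q,np.linalg.norm(Q[0]-Q[1]))
e=Q[1]-Q[0];print('edge',np.arctan2(e[1],e[0])+np.pi/2)
Q=[wplane(s,w,*f(*p),.182-.003) for p in [(275,470),(328,470)]]; print('wing end',Q)
print(*delta(s,*goal(.104,-.02)))
```

```text
[array([0.036 , 0.0188, 0.147 ]), array([ 0.0337, -0.024 ,  0.147 ])] 0.04293701993565579
edge -0.05280691844374741
wing end [array([-0.0175,  0.0074,  0.179 ]), array([-0.0185, -0.0061,  0.179 ])]
[ 0.0156  0.0036 -0.0275] [-0.03   -0.0055  0.0511]
```

Call:
apply_moves(
  moves=[
    [[0,0,0],[0,0,0]],
    [[0,0,0],[0,0,0]],
    [[0,0,0],[0,0,0]],
    [[0,0,0],[0,0,0]],
    [[0.004,0.0006,-0.007],[-0.021,-0.003,0.037]],
    [[0.008,0.0012,-0.014],[-0.021,-0.003,0.037]],
    [[0.012,0.0018,-0.021],[-0.021,-0.003,0.037]],
    [[0.016,0.0025,-0.028],[-0.021,-0.003,0.037]],
  ],
  fingers=0,
)

```text
t: 7.6
tool_pos: [0.5336, -0.2475, 0.1459]
ee_rot: [-1.595, 0.522, -3.033]
contact_force: [0.2, -0.3, -0.1]
finger_gap: 0.0852
```

Run:
```python
from h import *
from plant import manip,viewer
s=manip.state(); print(s['t'],s['contact_force'],'axial torque',s['wrist_torque']@Rc[:,2],s['finger_gap'],*delta(s,*goal(.104,-.035)))
w=viewer.capture('wrist'); pickle.dump((s,w),open('w5.pkl','wb'))
c=(255*(w['color'][60:360,170:490,::-1]/255.)**0.5).astype('uint8'); cv2.imwrite('pics/w5.png',cv2.resize(c,None,fx=2,fy=2))
```

```text
7.6 [ 0.2158 -0.3394 -0.1312] axial torque 0.03440546762612003 0.08521032105274329 [-0.0006  0.0013  0.0015] [-0.0032 -0.0016  0.0048]
```

View pics/w5.png

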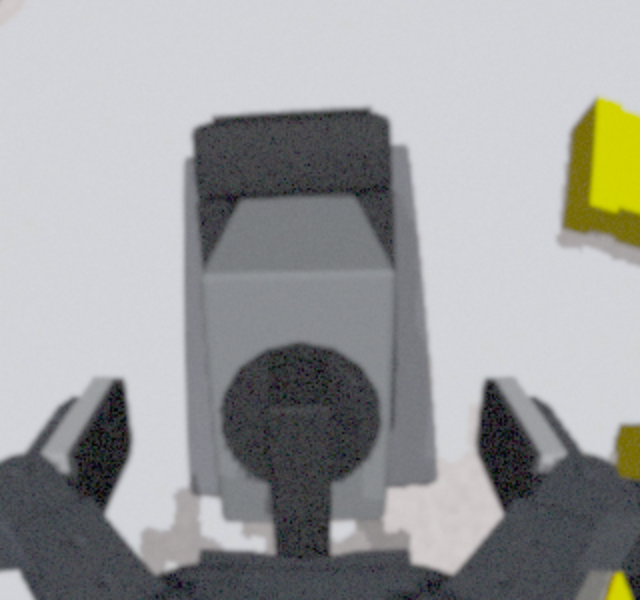

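The cap is shut, with the wing in line with the cartridge. The open pads, with tips near crop (115,380) and (495,380), straddle it evenly. Closing now.

Call:
apply_moves(
  moves=[
    [[0,0,0],[0,0,0]],
    [[0,0,0],[0,0,0]],
    [[0,0,0],[0,0,0]],
    [[0,0,0],[0,0,0]],
    [[0,0,0],[0,0,0]],
    [[0,0,0],[0,0,0]],
  ],
  fingers=1,
)

```text
t: 8.4
tool_pos: [0.5334, -0.2478, 0.1473]
ee_rot: [-1.594, 0.523, -3.031]
contact_force: [-6.6, 1.4, 5.5]
finger_gap: 0.0426
```

Call:
apply_moves(
  moves=[
    [[-0.0025,-0.0004,0.0043],[0,0,0]],
    [[-0.005,-0.0008,0.0087],[0,0,0]],
    [[-0.0075,-0.0012,0.013],[0,0,0]],
    [[-0.01,-0.0016,0.0173],[0,0,0]],
    [[-0.0125,-0.002,0.0217],[0,0,0]],
    [[-0.015,-0.0023,0.026],[0,0,0]],
  ],
)

```text
t: 9.15
tool_pos: [0.5179, -0.2499, 0.1713]
ee_rot: [-1.595, 0.521, -3.033]
contact_force: [3.3, -1.4, -5.3]
finger_gap: 0.0426
```

Run:
```python
from h import *
from plant import manip,viewer
s=manip.state(); print(s['contact_force'],Rc.T@s['contact_force'],s['wrist_torque'],s['finger_gap'])
w=viewer.capture('wrist'); s0,w0=pickle.load(open('w5.pkl','rb')); pickle.dump((s,w),open('w6.pkl','wb'))
c=(255*(np.hstack([w0['color'][60:360,200:440,::-1],w['color'][60:360,200:440,::-1]])/255.)**0.5).astype('uint8'); cv2.imwrite('pics/w6.png',cv2.resize(c,None,fx=1.6,fy=1.6))
```

```text
[ 3.2585 -1.3591 -5.289 ] [-0.0397 -1.8489 -6.0843] [-0.5719 -0.0196 -0.0942] 0.04264863545740563
```

View pics/w6.png

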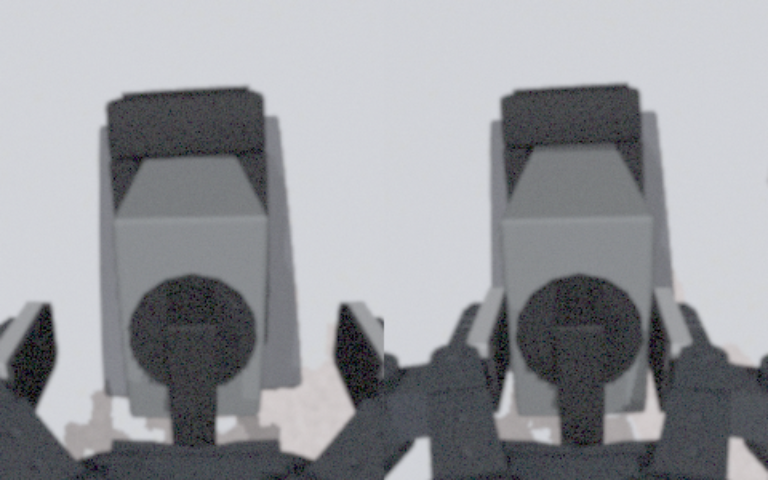

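The cartridge is coming with the gripper: its top stays fixed in the view while the dock recedes. I'll continue along the axis.

Call:
apply_moves(
  moves=[
    [[-0.004,-0.0006,0.007],[0,0,0]],
    [[-0.008,-0.0012,0.014],[0,0,0]],
    [[-0.012,-0.0019,0.021],[0,0,0]],
    [[-0.016,-0.0025,0.028],[0,0,0]],
    [[-0.02,-0.0032,0.035],[0,0,0]],
    [[-0.025,-0.0039,0.0433],[0,0,0]],
    [[-0.03,-0.0047,0.052],[0,0,0]],
    [[-0.03,-0.0047,0.09],[0,0,0]],
  ],
)

```text
t: 10.2
tool_pos: [0.4861, -0.2531, 0.2597]
ee_rot: [-1.6, 0.517, -3.035]
contact_force: [0.3, -1.0, -3.4]
finger_gap: 0.0422
```

Run:
```python
from h import *
from plant import manip
s=manip.state(); s0,_=pickle.load(open('w6.pkl','rb'))
print(s['t'],s['contact_force'],s['finger_gap'],s['tool_pos'],s['qpos'])
# cartridge pose relative to tool, from before the pull (TCP at h, theta)
Rt=Ro.from_euler('xyz',s['ee_rot']).as_matrix()
sq=dict(tool_pos=np.array([.5334,-.2478,.1473]),ee_rot=np.array([-1.594,.523,-3.031]))
h=(sq['tool_pos']-seat)@Rc[:,2]; print('h',h, Rc.T@(sq['tool_pos']-seat))
# target upright, tray point
tgt=np.array([.561,.223,.004]); y=np.array([0,0,-1.]); 
for yw in (-.2,.13,.4):
    z=-np.array([-np.sin(yw),np.cos(yw),0]); R=np.stack([np.cross(y,z),y,z],1)
    print(yw,*delta(s,tgt+[0,0,h],R))
```

```text
10.2 [ 0.2857 -0.957  -3.3597] 0.04221626540558367 [ 0.4861 -0.2531  0.2597] [-0.8188 -0.2602  2.1075  0.4971  1.0465  0.439 ]
h 0.10384856545917291 [ 0.0001 -0.0016  0.1038]
-0.2 [ 0.0749  0.4761 -0.1518] [-0.0048  0.5203 -0.3071]
0.13 [ 0.0749  0.4761 -0.1518] [-0.0898  0.5104  0.0154]
0.4 [ 0.0749  0.4761 -0.1518] [-0.1582  0.4953  0.2794]
```

Call:
apply_moves(
  moves=[
    [[0.01,0.05,0.0],[-0.01,0.05,0.0]],
    [[0.02,0.1,0.0],[-0.02,0.1,0.0]],
    [[0.03,0.155,0.0],[-0.03,0.18,0.005]],
    [[0.04,0.21,0.0],[-0.045,0.26,0.01]],
    [[0.05,0.265,0.0],[-0.06,0.34,0.01]],
    [[0.06,0.32,0.0],[-0.075,0.42,0.015]],
    [[0.07,0.375,0.0],[-0.09,0.51,0.015]],
    [[0.075,0.43,0.0],[-0.09,0.51,0.015]],
  ],
)

```text
t: 11.2
tool_pos: [0.5648, 0.178, 0.2623]
ee_rot: [-1.566, 0.004, -3.009]
contact_force: [0.8, -0.7, -2.7]
finger_gap: 0.0419
```

Call:
apply_moves(
  moves=[
    [[0.0,0.03,0.0],[0,0,0]],
    [[0.0,0.046,0.0],[0,0,0]],
    [[0.0,0.046,-0.04],[0,0,0]],
    [[0.0,0.046,-0.08],[0,0,0]],
    [[0.0,0.046,-0.11],[0,0,0]],
    [[0.0,0.046,-0.12],[0,0,0]],
    [[0.0,0.046,-0.12],[0,0,0]],
  ],
)

```text
t: 12.08
tool_pos: [0.5633, 0.2207, 0.1425]
ee_rot: [-1.566, 0.004, -3.01]
contact_force: [0.9, -0.1, -4.0]
finger_gap: 0.0419
```

Run:
```python
from h import *
from plant import manip,viewer
s=manip.state(); w=viewer.capture('wrist');S=viewer.capture('scene');T=viewer.capture('top'); pickle.dump((s,w,S,T),open('w7.pkl','wb'))
z=np.array([.561,.223,.004+.104]); y=np.array([0,0,-1.]); yw=.13; zz=-np.array([-np.sin(yw),np.cos(yw),0]); R=np.stack([np.cross(y,zz),y,zz],1)
print(s['t'],s['tool_pos'],s['contact_force'],s['finger_gap'],*delta(s,z,R))
g=lambda c:(255*(c[:,:,::-1]/255.)**0.5).astype('uint8')
a=cv2.resize(g(S['color'][110:250,340:480]),(420,420),interpolation=2); b=cv2.resize(g(w['color'][60:360,170:490]),(380,356))
o=np.zeros((420,800,3),'uint8'); o[:,:420]=a;o[:356,420:]=b; cv2.imwrite('pics/w7.png',o)
```

```text
12.075 [0.5633 0.2207 0.1425] [ 0.9094 -0.101  -4.0174] 0.04192078328430217 [-0.0023  0.0023 -0.0345] [ 0.0044  0.0051 -0.0015]
```

View pics/w7.png

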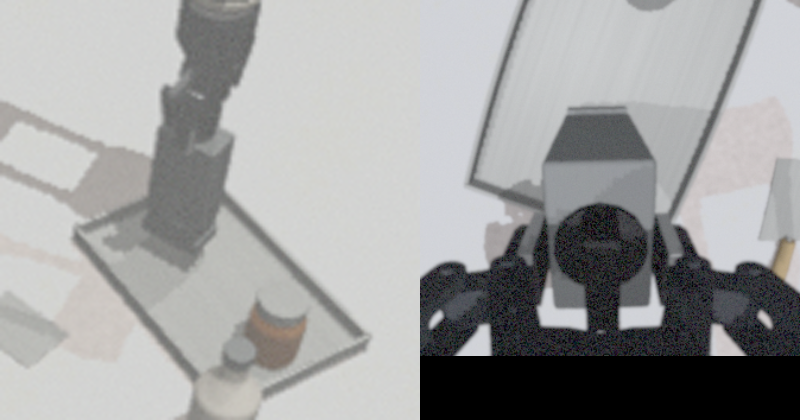

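The cartridge hangs upright over the empty half of the tray, its foot around scene crop (180,240), and hasn't shifted in the hand. I'll lower it gently.

Call:
apply_moves(
  moves=[
    [[0,0,-0.01],[0,0,0]],
    [[0,0,-0.018],[0,0,0]],
    [[0,0,-0.024],[0,0,0]],
    [[0,0,-0.028],[0,0,0]],
    [[0,0,-0.028],[0,0,0]],
  ],
)

```text
t: 12.85
tool_pos: [0.563, 0.2212, 0.1138]
ee_rot: [-1.566, 0.004, -3.009]
contact_force: [-0.5, -0.3, -4.3]
finger_gap: 0.0421
```

Call:
apply_moves(
  moves=[
    [[0,0,-0.001],[0,0,0]],
    [[0,0,-0.002],[0,0,0]],
    [[0,0,-0.003],[0,0,0]],
    [[0,0,-0.003],[0,0,0]],
  ],
)

```text
t: 13.35
tool_pos: [0.5633, 0.2213, 0.1114]
ee_rot: [-1.566, 0.005, -3.009]
contact_force: [-0.0, -0.0, -2.5]
finger_gap: 0.0424
```

Call:
apply_moves(
  moves=[
    [[0,0,-0.0007],[0,0,0]],
    [[0,0,-0.0014],[0,0,0]],
    [[0,0,-0.002],[0,0,0]],
    [[0,0,-0.002],[0,0,0]],
  ],
)

```text
t: 13.85
tool_pos: [0.5633, 0.2213, 0.1094]
ee_rot: [-1.566, 0.005, -3.009]
contact_force: [0.8, 0.6, -3.1]
finger_gap: 0.0419
```

Call:
apply_moves(
  moves=[
    [[0,0,-0.0007],[0,0,0]],
    [[0,0,-0.0014],[0,0,0]],
    [[0,0,-0.002],[0,0,0]],
    [[0,0,-0.002],[0,0,0]],
  ],
)

```text
t: 14.35
tool_pos: [0.5642, 0.2216, 0.109]
ee_rot: [-1.566, 0.007, -3.009]
contact_force: [-1.5, -0.9, 5.5]
finger_gap: 0.0421
```

Call:
apply_moves(
  moves=[
    [[0,0,-0.0007],[0,0,0]],
    [[0,0,-0.0014],[0,0,0]],
    [[0,0,-0.002],[0,0,0]],
    [[0,0,-0.002],[0,0,0]],
  ],
)

```text
t: 14.85
tool_pos: [0.5647, 0.2219, 0.109]
ee_rot: [-1.566, 0.008, -3.009]
contact_force: [-3.9, -0.8, 13.5]
finger_gap: 0.0423
```

The floor is reached: the force changed by 17 N at a foot height of 4 mm. I'll ease off a little and then open.

Call:
apply_moves(
  moves=[
    [[0,0,0.001],[0,0,0]],
    [[0,0,0.0015],[0,0,0]],
    [[0,0,0.0015],[0,0,0]],
  ],
)

```text
t: 15.22
tool_pos: [0.5643, 0.2217, 0.109]
ee_rot: [-1.566, 0.007, -3.009]
contact_force: [-2.4, -0.3, 5.6]
finger_gap: 0.0422
```

Call:
apply_moves(
  moves=[
    [[0,0,0],[0,0,0]],
    [[0,0,0],[0,0,0]],
    [[0,0,0],[0,0,0]],
    [[0,0,0],[0,0,0]],
    [[0,0,0],[0,0,0]],
  ],
  fingers=0,
)

```text
t: 15.85
tool_pos: [0.5633, 0.2213, 0.1068]
ee_rot: [-1.566, 0.005, -3.009]
contact_force: [-0.5, 0.6, -0.0]
finger_gap: 0.0854
```

Call:
apply_moves(
  moves=[
    [[0,0,0.015],[0,0,0]],
    [[0,0,0.03],[0,0,0]],
    [[0,0,0.05],[0,0,0]],
    [[0,0,0.08],[0,0,0]],
    [[0,0,0.12],[0,0,0]],
    [[0,0,0.15],[0,0,0]],
    [[0,0,0.15],[0,0,0]],
  ],
)

```text
t: 16.73
tool_pos: [0.5658, 0.2222, 0.2626]
ee_rot: [-1.568, 0.014, -3.009]
contact_force: [0.2, 0.2, -1.2]
finger_gap: 0.0855
```

Run:
```python
from h import *
from plant import manip,viewer
s=manip.state(); w=viewer.capture('wrist');S=viewer.capture('scene'); pickle.dump((s,w,S),open('w8.pkl','wb'))
print(s['t'],s['tool_pos'],s['contact_force'],s['finger_gap'])
g=lambda c:(255*(c[:,:,::-1]/255.)**0.5).astype('uint8')
a=cv2.resize(g(S['color'][110:250,340:480]),(420,420),interpolation=2); b=cv2.resize(g(w['color'][60:360,170:490]),(380,356))
o=np.zeros((420,800,3),'uint8'); o[:,:420]=a;o[:356,420:]=b; cv2.imwrite('pics/w8.png',o)
```

```text
16.725 [0.5658 0.2222 0.2626] [ 0.2279  0.1781 -1.1513] 0.08546591308914503
```

View pics/w8.png

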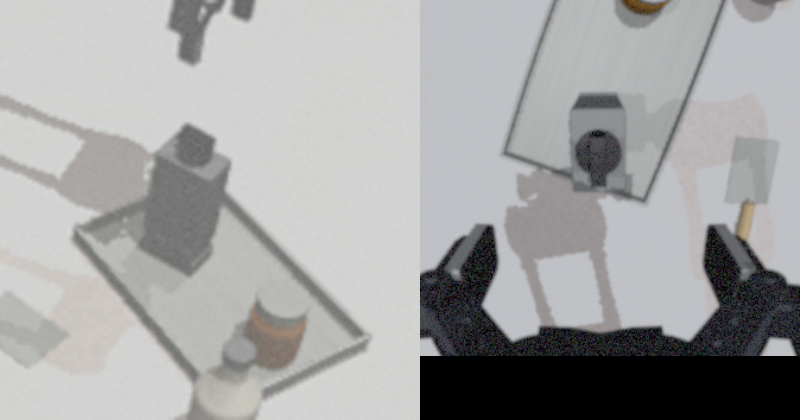

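The cartridge stands upright in the tray's empty half with its wing along its long side. The jar and scraper look undisturbed, and the gripper is clear. Handing in.

```bash
python3 -c "
from plant import manip; print(manip.finish_job())"
```

```text
the job is handed in; nothing more can be done
None
```

I screwed the vent cap shut while the cartridge was still seated, pulled the cartridge out along its own axis, and stood it upright in the empty half of the tray. I let go only after it touched the floor. I handed in at about 16.7 s of the 54 s allowed; no verdict is reported.

**Cap:** It turned about 1.15 rad, until the torque rose to 0.9 Nm at the stop. The last pictures show the wing in line with the long side.

**Placing:** The vertical force rose about 17 N at touch-down, with the foot about 5 mm above the table by my estimate, against the 4 mm tray floor. The last pictures show the cartridge upright inside the walls, the jar and scraper apparently undisturbed, and the gripper clear. I judged the uprightness, final position and bystanders by eye and did not measure them.

**Checks that failed or disagreed:**
- **First grasp:** The first attempt on the wing closed on nothing, because the real fingertips sat roughly 20–30 mm behind the reported TCP. I opened, went about 20 mm deeper, and it held.
- **Finger gap:** It read about 1.6 mm under the true widths (10.2 and 42.6 mm on the 12 and 44 mm parts).
- **Cartridge position:** The views disagreed by about 3–6 mm along its axis and 0.05 rad in yaw. Neither mattered for the grip.

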